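# Slide the coin tray under the chute and latch it

### The arm

A 7-joint arm with a two-finger parallel gripper is mounted at the origin on the work surface. World frame = base frame: x ahead of the robot, y to its left, z up, the work surface at z = 0. Lengths are in m, angles in rad, forces in N, time in s.
With the tool pointing down it reaches from about 0.4 to 0.925 m from the base axis. Payload 5.6 kg.
Tool frame: the origin (TCP) lies at the very end of the fingers, on their centre line; the grasp point (between the pads) lies behind it (manip.hold_point_z is the z of the grasp point in the tool frame, in m); z points along the fingers, x is the direction in which the jaws open and shut, and the axes are right-handed (so a half turn about z gives the same grasp; the last joint's range is limited). The gripper opens to 85 mm and grips with 20 to 120 N. Pads are 22 mm wide; open, the fingers measure 114 mm over their backs; the gripper's body (76 mm by 85 mm) begins 54 mm behind the grasp point. The pads swing forward as they close: fully open they stand 13 mm farther back than shut.
Start: joints at [-1.322, 0.468, -0.012, 1.603, 0.006, 1.071, -0.056], TCP at [0.187, 0.623, 0.231] pointing down, gripper open.
Joint ranges: [-2.53, 2.53], [-0.31, 2.02], [-1.57, 1.55], [0.28, 2.44], [-1.29, 4.43], [0.15, 1.84], [-2.92, 2.92]. Speed limits (rad/s): [2.57, 2.57, 3.14, 3.14, 3.14, 3.14, 3.14].

### API

Orientations are given as a unit quaternion [x, y, z, w].
In Python, from plant import read_state, vision, manip gives the robot as it stands.
- The arm moves only by the tool move_arm, never from a script. Its argument "targets" is one flat list of numbers, 7 for each row, row after row: the shift along the world's x, y, z in cm, then the turn, a rotation vector about the world's x, y, z in degrees, then the opening, from 0 (shut) to 1 (fully open). In form: [x, y, z, wx, wy, wz, fingers, x, y, z, wx, wy, wz, fingers, ...]. A call has 1 to 20 rows; each row is the pose to reach, as a shift and turn from the pose commanded when the call began; what a row does not reach only later rows make up. A row lasts 1/10 s, in which the tool goes at most 50 mm and 8.59 degrees, less where a joint would pass 70% of its speed; a pose out of reach is approached as far as the arm can. A call with a gripper value outside its range is refused whole. The fingers move at their own pace and stop on an object; the grip force is fixed at half the most. Time passes only in rows, so rows that repeat a pose let the fingers close. It gives the time, the measured TCP pose, the force and the opening at its end, in the units of the state.
- read_state(): the state, without advancing time (a new reading comes with each control period).
- vision.camera(name): name is "side" or "top" or "wrist"; returns a dict with "image" (384x512x3 uint8, red, green, blue), "range_z" (384x512 float32, m along the optical axis (not along the pixel's ray), 0 where there is no reading), "fx", "fy", "cx", "cy" (pixels), "rvec" (rotation vector, rad) and "tvec" (3), from world to camera coordinates, as OpenCV has them; the wrist camera has in their place "tool_from_camera" (4x4, takes a point from camera to tool coordinates, whose origin is the TCP and whose axes are the tool frame's). Camera axes: x right, y down, z forward; pixel columns grow to the right and rows downward; lengths in m; the calibration is good to about 2 mm. The wrist camera is an equidistant fisheye: a pixel r from the principal point sees the ray r / f radians off the axis. A picture is of the moment at which its call begins: read the wrist's pose just before it.
- manip.close_job(): hands the job in, once; it reports no verdict.
The state is a dict: "time": time; "joint_positions": joint angles; "joint_vel": joint speeds; "effort": joint torques, N m; "tcp_pos": TCP position; "ee_rot": TCP orientation; "force": force on the tool from outside, world axes, zero at the start; "moment": the same for the moment, N m; "grip_width": finger opening in m.
Only numpy, scipy, OpenCV 4.12 (cv2) and the standard library are available. Lean on these libraries where they do the work, as an engineer would, in place of code of your own. Each camera call takes 0.05 s, during which the arm holds its last target. There are 200 camera calls.

### The job

Slide the shallow blue coin tray across the bench and under the low yellow bridge of the coin chute, pushing it with the fingertips until it sits fully home against the stop at the back. Then push the red-tabbed latch bar all the way shut behind it and take the hand away. Never lift or tip the tray (it stays flat on the bench the whole time), and leave the other things where they stand.

Things in the scene. Friction and masses are not known exactly. Their poses are not given: they have to be found in the camera images.
- tray: Loose shallow open coin tray of blue painted steel, about 0.25 kg, 100 mm long (its x), 80 wide (its y), 14 high, 3 mm walls, two lengthwise dividers inside. Origin: centre of its underside. It starts in front of the station's mouth, off to the station's +y side and askew; its +x end is nearer the mouth and goes in first. Sliding it takes some 1 to 4 N.
- station: Fixed coin station: two grey cheeks, 18 mm high and 86 apart, carry a yellow bridge. Origin: on the bench, in the middle of the mouth, level with the front ends of the straight cheeks; x points into the mouth (the way the tray goes), y across, z up. Short flared lead-ins reach out to x = -15 mm, about 100 mm apart there. No floor plate: the tray stays on the bench.
- bridge (a point): Middle of the underside of the yellow bridge deck, 18 mm above the bench, at x = 45 mm in the station's frame. The deck is 70 mm long (station x), 110 wide, 6 thick; on it stands a metal funnel up to 50 mm above the bench.
- stop (a point): Middle of the back stop's face, at bench level, at x = 85 mm in the station's frame. The tray is home when its front end is against it: tray origin at station x = 35 mm, y = 0 (3 mm play each side), x axes parallel. Its rear wall then still sticks out of the mouth, to x = -15 mm.
- latch_pivot (a point): The vertical pivot of the latch bar, on the station at x = -23, y = -62 mm (station frame), 18 mm above the bench.
- latch_tab (a point): Centre of the upright red tab at the tip of the latch bar, 53 mm from the pivot, 18 mm above the bench. The tab is 22 mm long along the bar, 8 thick, and reaches from 5 to 31 mm above the bench; the dark bar is 10 mm thick, from 5 to 17 mm above the bench, and ends 64 mm from the pivot. The point's y axis points from the pivot to the tip.
- latch (a joint): Angle of the latch bar about its vertical pivot, rad. 0 = shut, against its stop: the bar points along the station's +y, across the mouth, 3 mm behind a tray that is home. It grows counter-clockwise from above as the bar swings out (pi/2 = along the station's -x); it starts at 1.7 to 2.0. Light friction (1 N at the tab) holds it where it is left.
- coin_roll: Bystander, to be left alone: paper coin roll standing on end, 27 mm across, 60 mm high, beyond the back stop. Origin at its underside.
- padlock: Bystander, to be left alone: brass padlock standing beside the station, 42 x 20 mm, 64 mm high. Origin at its underside.
- jar: Bystander, to be left alone: amber jar with a steel lid, 48 mm across, 55 mm high, beside the station. Origin at its underside.
- mug: Bystander, to be left alone: white mug, 80 mm across, 90 mm high. Origin at its underside.
- screwdriver: Bystander, to be left alone: red-handled screwdriver lying on the bench.
- stapler: Bystander, to be left alone: black stapler, 130 x 36 x 38 mm. Origin at its underside.
- stamp: Bystander, to be left alone: wooden hand stamp, 38 mm across, 72 mm high. Origin at its underside.
There are look-alikes about, which are no part of the job. What is meant by the tray is not brown or pink, and is the smaller of those in its own colour.

How it is judged:
On the way, in this order (a step that is already met when the one before it is completed fails the run):
1. the tray is fully home under the bridge while the latch is still swung out (x of tray in the frame of station above 0.031 m and y of tray in the frame of station between -0.006 and 0.006 m and angle between the x axis of tray and the x axis of station, either way round below 0.07 rad and height (world z) of tray below 0.004 m and value of joint latch above 0.8 rad), for 0.2 s.
2. the latch bar is shut behind the tray (value of joint latch below 0.12 rad), for 0.2 s.
At the end, for the whole second after the job is handed in: The tray lies flat on the bench, at rest, within 4 mm of the back stop, within 6 mm of the station's centre line and within 0.07 rad of square; the latch bar is within 0.12 rad of fully shut (x of tray in the frame of station above 0.031 m and y of tray in the frame of station between -0.006 and 0.006 m and angle between the x axis of tray and the x axis of station, either way round below 0.07 rad and height (world z) of tray below 0.004 m and value of joint latch below 0.12 rad and linear speed of tray below 0.01 m/s); the robot touches nothing.
It fails at once if the tray is lifted more than 10 mm off the bench (height (world z) of tray above 0.01 m).
It fails at once if the tray is tipped by more than about 6 degrees (angle between tray's own z axis and vertical above 0.1 rad).
It fails at once if one of the other things is knocked away (more than 20 mm) (distance of any of coin_roll, padlock, jar, mug, screwdriver, stapler, stamp from where it was at the start of the episode above 0.02 m).
It also fails if it takes over 67 s, if anything falls off the work surface, if the arm or the gripper's body presses on something with over 40 N, if the wrist force passes 120 N, or if a joint passes its speed limit or range.

## Working session

There is one attempt and no reset: what is moved stays moved. The work goes in short steps, Python scripts to look and compute and a tool call to move; the robot and the scene stay as the last step left them, time stands still between calls to the robot, and variables do not carry over. Pictures are saved under pics/ and viewed, about 8 in all and at most 12, crops included, and the job is handed in when it is done.

Besides the shell and the picture viewer there is one more tool, called after "Call:" as a command line: name --argument value ..., lists and objects as JSON in quotes. move_arm: Moves the arm, as the interface text tells. Its arguments: {"type":"object","properties":{"targets":{"type":"array"}},"required":["targets"]}

```bash
mkdir -p pics; ls; cat > h.py <<'E'
import numpy as np, cv2
from plant import read_state, vision, manip
def cam(n):
    c=vision.camera(n); return c
def save(im,name,box=None,s=1):
    if box: im=im[box[1]:box[3],box[0]:box[2]]
    im=cv2.resize(im,None,fx=s,fy=s,interpolation=cv2.INTER_CUBIC)
    cv2.imwrite('pics/'+name,cv2.cvtColor(im,cv2.COLOR_RGB2BGR))
def world(c):
    """HxWx3 world points of a fixed camera"""
    H,W=c['range_z'].shape; u,v=np.meshgrid(np.arange(W),np.arange(H)); z=c['range_z']
    P=np.stack([(u-c['cx'])/c['fx']*z,(v-c['cy'])/c['fy']*z,z],-1)
    R=cv2.Rodrigues(np.array(c['rvec'],float))[0]
    return (P-np.array(c['tvec']).ravel())@R
E
python3 - <<'E'
from h import *
import pickle
s=read_state(); print(s['time'],s['tcp_pos'],s['ee_rot'],s['grip_width'],s['force'],manip.hold_point_z)
t=cam('top'); d=cam('side'); pickle.dump((t,d),open('c0.pkl','wb'))
save(np.vstack([t['image'],d['image']]),'a.png',None,0.78)
save(t['image'],'top0.png',None,1.5)
W=world(t)
for v in range(20,384,60): print([tuple(np.round(W[v,u],2)) for u in range(20,512,120)])
E
```

```text
pics
0.0 [0.18690029 0.62196093 0.23032889] [ 8.02424925e-01  5.96752417e-01 -6.81125213e-04  5.73173135e-04] 0.08577075099724017 [ 0.05668766 -0.25269575 -0.06489784] -0.0187
[(np.float64(1.44), np.float64(1.17), np.float64(-0.74)), (np.float64(1.44), np.float64(0.57), np.float64(-0.75)), (np.float64(1.43), np.float64(-0.04), np.float64(-0.75)), (np.float64(1.42), np.float64(-0.66), np.float64(-0.75)), (np.float64(1.42), np.float64(-1.28), np.float64(-0.76))]
[(np.float64(0.88), np.float64(0.74), np.float64(0.0)), (np.float64(0.85), np.float64(0.35), np.float64(0.05)), (np.float64(0.87), np.float64(-0.02), np.float64(-0.0)), (np.float64(0.83), np.float64(-0.39), np.float64(0.08)), (np.float64(0.86), np.float64(-0.8), np.float64(-0.0))]
[(np.float64(0.68), np.float64(0.74), np.float64(-0.0)), (np.float64(0.68), np.float64(0.36), np.float64(-0.0)), (np.float64(0.67), np.float64(-0.02), np.float64(-0.0)), (np.float64(0.66), np.float64(-0.4), np.float64(-0.0)), (np.float64(0.66), np.float64(-0.79), np.float64(-0.01))]
[(np.float64(0.49), np.float64(0.73), np.float64(0.01)), (np.float64(
[... 363 characters left out ...]
 np.float64(-0.0)), (np.float64(0.29), np.float64(-0.39), np.float64(0.0)), (np.float64(0.28), np.float64(-0.76), np.float64(0.0))]
[(np.float64(0.12), np.float64(0.73), np.float64(-0.0)), (np.float64(0.12), np.float64(0.36), np.float64(-0.0)), (np.float64(0.11), np.float64(-0.01), np.float64(0.0)), (np.float64(0.1), np.float64(-0.38), np.float64(-0.0)), (np.float64(0.17), np.float64(-0.59), np.float64(0.28))]
[(np.float64(-0.05), np.float64(0.72), np.float64(-0.0)), (np.float64(-0.06), np.float64(0.36), np.float64(-0.0)), (np.float64(0.06), np.float64(-0.0), np.float64(0.35)), (np.float64(-0.08), np.float64(-0.37), np.float64(-0.0)), (np.float64(-0.09), np.float64(-0.75), np.float64(-0.0))]
```

View pics/top0.png

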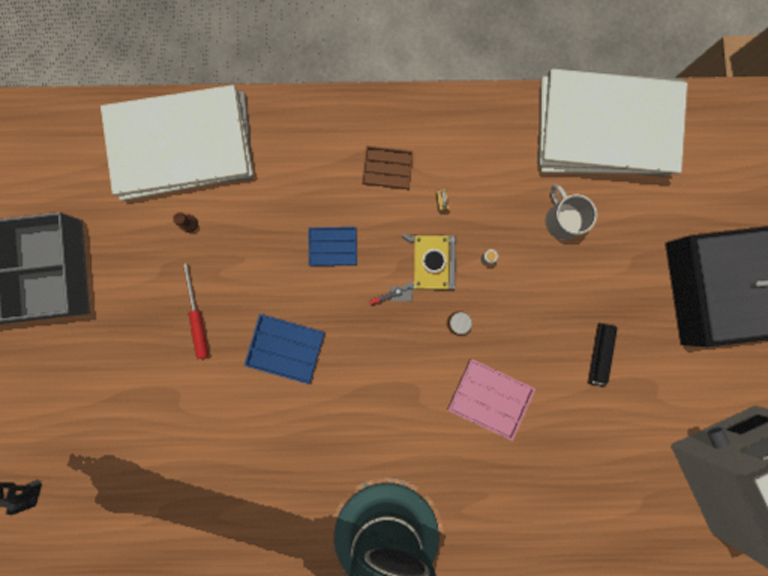

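Blue candidates in the top view (1.5x pixels): a small tray at (333,246) and a larger one at (285,349). Brown at (388,167) and pink at (491,400) are excluded by colour. The small blue one, in front of the mouth on the station's +y side, fits. I'll confirm it in a crop.

```bash
python3 - <<'E'
from h import *
import pickle
t,d=pickle.load(open('c0.pkl','rb'))
im=t['image']; W=world(t); print(t['fx'],t['cx'],t['cy'])
R=cv2.Rodrigues(np.array(t['rvec'],float))[0]; print('campos',-R.T@np.array(t['tvec']).ravel())
save(im,'crop0.png',(195,145,335,225),5.5)
hsv=cv2.cvtColor(im,cv2.COLOR_RGB2HSV)
def plane(mask,z):
    v,u=np.nonzero(mask); r=np.stack([(u-t['cx'])/t['fx'],(v-t['cy'])/t['fy'],np.ones(len(u))],-1)@R
    C=-R.T@np.array(t['tvec']).ravel(); return C+r*((z-C[2])/r[:,2])[:,None]
def rect(name,mask,z):
    n,l,st,ce=cv2.connectedComponentsWithStats(mask.astype(np.uint8))
    for i in range(1,n):
        if st[i,4]>12:
            P=plane(l==i,z)[:,:2]; r=cv2.minAreaRect((P*1000).astype(np.float32)); print(name,st[i,4],ce[i].round(1),np.round(r[0],1),np.round(r[1],1),round(r[2],1), 'meas z',np.median(W[l==i][:,2]).round(3))
h,s,v=hsv[...,0],hsv[...,1],hsv[...,2]
rect('blue',(h>100)&(h<125)&(s>100),0.014)
rect('yel',(h>20)&(h<32)&(s>150)&(v>120),0.024)
rect('red',((h<6)|(h>174))&(s>170)&(v>110),0.031)
E
```

```text
415.5573483841842 258.78673833298245 185.84629083203822
campos [4.30333180e-01 5.86192432e-04 1.30790484e+00]
blue 752 [221.4 163.9] [594.1 102. ] [97.3 75.6] 89.1 meas z 0.003
blue 1571 [189.4 232.3] [383.3 203.7] [137.3 108.3] 73.2 meas z 0.004
yel 510 [286.4 174.5] [ 556.8 -101.8] [ 68.6 109.4] 88.8 meas z 0.023
red 227 [131.4 222.8] [416.1 377.4] [95.8 22.2] 10.9 meas z 0.023
```

View pics/crop0.png

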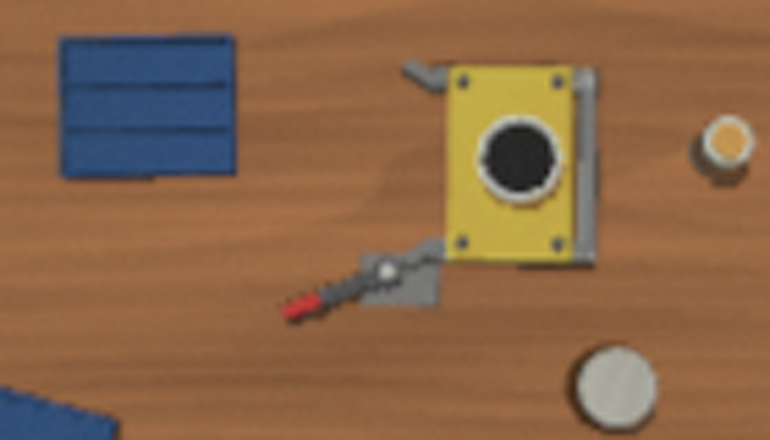

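The crop confirms it: the small blue tray with two dividers is at crop (149,107), 100x80 mm. The station is at (520,157), with its mouth facing left (world +y). The latch is swung out with its pivot at (387,270) and tab at (300,308), so about 1.98 rad. I'll move beside the tray first to push it sideways.

Call:
move_arm --targets '[48.3,-52,-10,0,0,16,0.5,48.3,-52,-10,0,0,16,0.5,48.3,-52,-10,0,0,16,0.5,48.3,-52,-10,0,0,16,0.5,48.3,-52,-10,0,0,16,0.5,48.3,-52,-10,0,0,16,0.5,48.3,-52,-10,0,0,16,0.5,48.3,-52,-10,0,0,16,0.5,48.3,-52,-10,0,0,16,0.5,48.3,-52,-10,0,0,16,0.5,48.3,-52,-10,0,0,16,0.5,48.3,-52,-10,0,0,16,0.5,48.3,-52,-10,0,0,16,0.5,48.3,-52,-10,0,0,16,0.5,48.3,-52,-10,0,0,16,0.5,48.3,-52,-10,0,0,16,0.5,48.3,-52,-10,0,0,16,0.5,48.3,-52,-10,0,0,16,0.5]'

```text
time: 1.9
tcp_pos: [0.6688, 0.1053, 0.1314]
ee_rot: [0.71, 0.704, 0.0, -0.001]
force: [-0.6, -0.5, 0.7]
grip_width: 0.0428
```

```bash
cat >> h.py <<'E'
def wristworld(c,s,u,v,z):
    """world points of wrist pixels on plane z; equidistant fisheye"""
    from scipy.spatial.transform import Rotation as Ro
    u=np.asarray(u,float);v=np.asarray(v,float)
    a=(u-c['cx'])/c['fx'];b=(v-c['cy'])/c['fy'];th=np.hypot(a,b);k=np.where(th>1e-9,np.sin(th)/np.maximum(th,1e-9),1)
    r=np.stack([a*k,b*k,np.cos(th)],-1)
    T=np.eye(4);T[:3,:3]=Ro.from_quat(s['ee_rot']).as_matrix();T[:3,3]=s['tcp_pos'];T=T@np.array(c['tool_from_camera'])
    d=r@T[:3,:3].T; o=T[:3,3]; return o+d*((z-o[2])/d[...,2])[...,None]
def blueedges(c,lo=(480,700,0,260)):
    """tray rectangle in top view: dims restricted world box mm"""
E
sed -i '/^def blueedges/,$d' h.py
python3 - <<'E'
from h import *
import pickle
s=read_state(); w=cam('wrist'); t=cam('top'); pickle.dump((s,w,t),open('c1.pkl','wb'))
print(s['time'],s['tcp_pos'],s['ee_rot'],s['grip_width'],s['force'])
save(np.hstack([w['image'],t['image']]),'b.png',None,0.78)
save(w['image'],'w1.png',None,1.5)
E
```

```text
1.9 [0.66884379 0.10534797 0.13135068] [ 7.10428968e-01  7.03768349e-01  2.32697278e-04 -8.59209524e-04] 0.042783942801308185 [-0.62833497 -0.4955128   0.69474146]
```

View pics/w1.png

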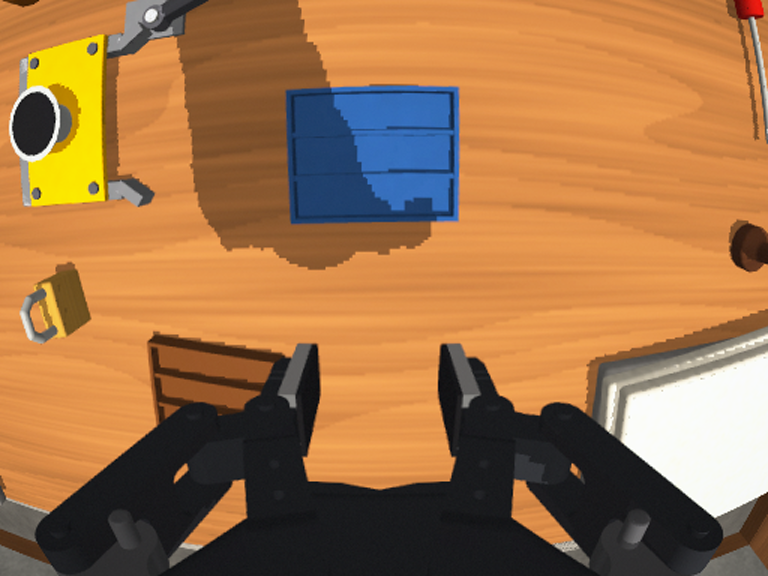

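The wrist view shows the tray with rim corners at about (288,92), (457,88), (459,220) and (291,223). The bridge front edge runs (106,36)–(107,206), and the latch pivot is at (152,15). The way is clear.

```bash
python3 - <<'E'
from h import *
import pickle
s,w,t=pickle.load(open('c1.pkl','rb'))
hsv=cv2.cvtColor(w['image'],cv2.COLOR_RGB2HSV);h,sa,v=cv2.split(hsv)
def rect(m,z,name):
    n,l,st,ce=cv2.connectedComponentsWithStats(cv2.morphologyEx(m.astype(np.uint8),cv2.MORPH_CLOSE,np.ones((3,3))))
    i=1+np.argmax(st[1:,4]); vv,uu=np.nonzero(l==i); P=wristworld(w,s,uu,vv,z)[:,:2]*1000
    r=cv2.minAreaRect(P.astype(np.float32)); print(name,st[i],np.round(r[0],1),np.round(r[1],1),r[2])
rect((h>100)&(h<125)&(sa>90),.014,'tray')
rect((h>22)&(h<34)&(sa>180)&(v>100),.024,'deck')
C=lambda L,z:print(np.round(wristworld(w,s,*(np.array(L).T/1.5),z)[:,:2]*1000,1).tolist())
C([(288,92),(457,88),(459,220),(291,223)],.014)
C([(106,36),(107,206)],.024)
C([(152,15)],.02)
E
```

```text
tray [  191    57   115    92 10204] [596.4 102.3] [79.7 99.6] 0.26237285137176514
deck [  18   23   52  115 3632] [ 558.5 -103.3] [ 69.3 109.5] 88.3720474243164
[[558.3, 53.9], [557.3, 151.6], [635.7, 153.5], [636.4, 53.2]]
[[507.2, -64.6], [618.0, -68.4]]
[[498.9, -32.4]]
```

Call:
move_arm --targets '[0,-0.1,-4,0,0,-1,0.5,0,-0.1,-8,0,0,-1,0.5,0,-0.1,-10,0,0,-1,0.5,0,-0.1,-11,0,0,-1,0.5,0,-0.1,-12,0,0,-1,0.5,0,-0.1,-12.5,0,0,-1,0.5,0,-0.1,-12.5,0,0,-1,0.5,0,-0.1,-12.5,0,0,-1,0.5]'

```text
time: 2.8
tcp_pos: [0.6708, 0.1017, 0.0074]
ee_rot: [0.718, 0.696, 0.001, 0.0]
force: [-0.3, 0.7, 0.7]
grip_width: 0.0426
```

Call:
move_arm --targets '[-1,0,0,0,0,0,0.5,-1.8,0,0,0,0,0,0.5,-2.2,0,0,0,0,0,0.5,-2.6,0,0,0,0,0,0.5,-3,0,0,0,0,0,0.5,-3.4,0,0,0,0,0,0.5,-3.8,0,0,0,0,0,0.5,-4.2,0,0,0,0,0,0.5,-4.6,0,0,0,0,0,0.5,-5,0,0,0,0,0,0.5,-5.3,0,0,0,0,0,0.5,-5.5,0,0,0,0,0,0.5,-5.5,0,0,0,0,0,0.5,-5.5,0,0,0,0,0,0.5]'

```text
time: 4.2
tcp_pos: [0.6144, 0.1015, 0.0059]
ee_rot: [0.718, 0.696, -0.001, -0.0]
force: [0.2, 0.2, 0.5]
grip_width: 0.0424
```

```bash
cat >> h.py <<'E'
def blue(c,s=None,z=.014):
    """tray rectangle (mm, deg) from top (s None) or wrist camera"""
    h,sa,v=cv2.split(cv2.cvtColor(c['image'],cv2.COLOR_RGB2HSV))
    m=cv2.morphologyEx(((h>100)&(h<125)&(sa>90)).astype(np.uint8),cv2.MORPH_CLOSE,np.ones((3,3)))
    n,l,st,ce=cv2.connectedComponentsWithStats(m)
    for i in range(1,n):
        if st[i,4]<200: continue
        vv,uu=np.nonzero(l==i)
        if s is not None: P=wristworld(c,s,uu,vv,z)
        else:
            R=cv2.Rodrigues(np.array(c['rvec'],float))[0];C=-R.T@np.array(c['tvec']).ravel()
            r=np.stack([(uu-c['cx'])/c['fx'],(vv-c['cy'])/c['fy'],np.ones(len(uu))],-1)@R; P=C+r*((z-C[2])/r[:,2])[:,None]
        r=cv2.minAreaRect((P[:,:2]*1000).astype(np.float32)); print('blue',st[i,4],np.round(r[0],1),np.round(r[1],1),round(r[2],2))
E
python3 - <<'E'
from h import *
s=read_state(); w=cam('wrist'); t=cam('top')
print(s['tcp_pos'],s['force']); blue(t); blue(w,s)
save(w['image'],'w2.png',None,1)
E
```

```text
[0.61435182 0.10151315 0.00594368] [0.20086495 0.23492131 0.51055995]
blue 697 [393.  236.5] [ 70.9 108.4] 73.8
blue 33995 [563.1 103.6] [100.1  80.5] 88.16
```

View pics/w2.png

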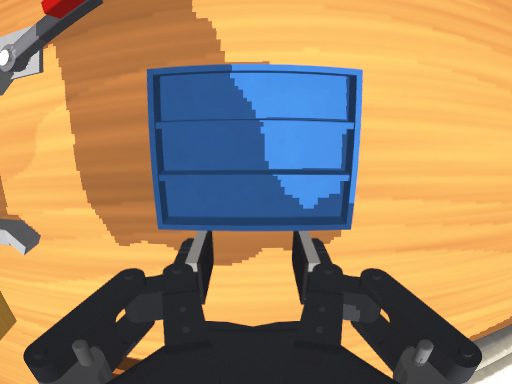

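Wrist view: tray squared up at (255,148) against both fingertips, centre (563.1,103.6) mm, yaw 88.2°. It's on the station's centre line. Next I'll go round to the rear end.

```bash
python3 -c "
from h import *
print(np.round(read_state()['joint_positions'],2))"
```

```text
[-0.28  0.72  0.09  1.79 -0.1   0.64  1.4 ]
```

Call:
move_arm --targets '[1,0,0,0,0,0,0.5,3,0,0,0,0,0,0.5,3,0,5,0,0,0,0.5,3,0,10,0,0,0,0.5,3,0,10,0,0,0,0.5]'

```text
time: 4.8
tcp_pos: [0.6503, 0.1021, 0.113]
ee_rot: [0.718, 0.696, 0.005, 0.003]
force: [-0.1, 1.0, 0.2]
grip_width: 0.0426
```

Call:
move_arm --targets '[0,4,0,0,0,-8.5,0.5,0,8.5,0,0,0,-17,0.5,-2,8.5,0,0,0,-25.5,0.5,-4,8.5,0,0,0,-34,0.5,-6,8.5,0,0,0,-42.5,0.5,-7.9,8.5,0,0,0,-51,0.5,-7.9,8.5,0,0,0,-59.5,0.5,-7.9,8.5,0,0,0,-68,0.5,-7.9,8.5,0,0,0,-76.5,0.5,-7.9,8.5,0,0,0,-85,0.5,-7.9,8.5,0,0,0,-90,0.5,-7.9,8.5,0,0,0,-90,0.5,-7.9,8.5,0,0,0,-90,0.5,-7.9,8.5,0,0,0,-90,0.5]'

```text
time: 6.2
tcp_pos: [0.5661, 0.1865, 0.1062]
ee_rot: [1.0, -0.014, -0.0, -0.0]
force: [-0.2, -0.1, 0.4]
grip_width: 0.0424
```

```bash
python3 - <<'E'
from h import *
s=read_state(); w=cam('wrist'); t=cam('top')
print(s['tcp_pos'],s['ee_rot'],s['force']); blue(t); blue(w,s)
save(w['image'],'w3.png',None,1)
E
```

```text
[0.56611342 0.18654755 0.10621287] [ 9.99898509e-01 -1.42466679e-02 -6.10349980e-05 -3.66187116e-07] [-0.18802318 -0.13963254  0.36890152]
blue 744 [561.1 104. ] [94.1 72.2] 89.06
blue 1171 [379.5 191.2] [110.9 108.6] 73.4
blue 13786 [384.  202.7] [145.1 121.7] 73.17
blue 7560 [562.8 106.4] [104.8  79.9] 87.67
```

View pics/w3.png

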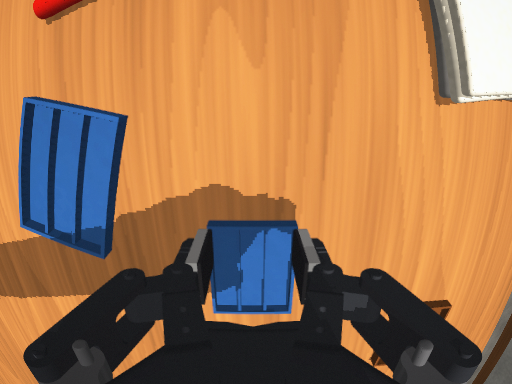

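Tray is centred between the fingers at (252,267), squared. I'll descend behind it and push along the station axis to just outside the mouth.

Call:
move_arm --targets '[0,0,-5,0,0,0,0.5,0,0,-8,0,0,0,0.5,0,0,-9.5,0,0,0,0.5,0,0,-10,0,0,0,0.5,0,0,-10,0,0,0,0.5,0,-1.2,-10,0,0,0,0.5,0,-1.8,-10,0,0,0,0.5,-0.1,-2.3,-10,0,0,0,0.5,-0.1,-3,-10,0,0,0,0.5,-0.1,-4,-10,0,0,0,0.5,-0.1,-5,-10,0,0,0,0.5,-0.2,-6,-10,0,0,0,0.5,-0.2,-7,-10,0,0,0,0.5,-0.2,-8,-10,0,0,0,0.5,-0.3,-9,-10,0,0,0,0.5,-0.3,-10,-10,0,0,0,0.5,-0.3,-10.6,-10,0,0,0,0.5,-0.3,-11,-10,0,0,0,0.5,-0.3,-11,-10,0,0,0,0.5]'

```text
time: 8.2
tcp_pos: [0.5629, 0.0754, 0.0062]
ee_rot: [1.0, -0.016, -0.0, 0.0]
force: [-0.0, -0.9, -0.1]
grip_width: 0.0427
```

```bash
python3 - <<'E'
from h import *
s=read_state(); t=cam('top'); w=cam('wrist'); d=cam('side')
print(s['tcp_pos'],s['ee_rot'],s['force']); blue(t); blue(w,s)
save(np.vstack([t['image'][130:240,170:330].repeat(4,0).repeat(4,1)[:, :640],]),'t4.png')
E
```

```text
[0.56293022 0.07541056 0.00616735] [ 9.99879678e-01 -1.55068137e-02 -1.04885017e-04  3.97004528e-04] [-0.00376752 -0.87793063 -0.08743222]
blue 623 [558.   13.2] [93.6 75.4] 88.93
blue 5918 [432.6 173.9] [111.2  44.4] 84.9
blue 6006 [561.5  45.4] [50.1 60.1] 88.19
```

View pics/t4.png

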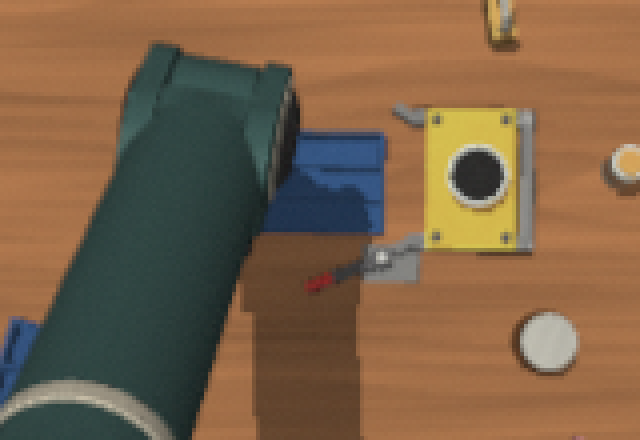

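Top view: tray front edge (384, 132–234) sits in front of the mouth, within about 1.5 mm of the centre line, and the latch tab at (320,283) is clear. Pushing in.

Call:
move_arm --targets '[0,-0.6,0,0,0,0,0.5,0,-1.2,0,0,0,0,0.5,0,-1.8,0,0,0,0,0.5,0,-2.4,0,0,0,0,0.5,-0.1,-3,0,0,0,0,0.5,-0.1,-3.6,0,0,0,0,0.5,-0.1,-4.2,0,0,0,0,0.5,-0.1,-4.8,0,0,0,0,0.5,-0.1,-5.4,0,0,0,0,0.5,-0.1,-6,0,0,0,0,0.5,-0.2,-6.6,0,0,0,0,0.5,-0.2,-7.2,0,0,0,0,0.5,-0.2,-7.8,0,0,0,0,0.5,-0.2,-8.4,0,0,0,0,0.5,-0.2,-9,0,0,0,0,0.5,-0.3,-9.5,0,0,0,0,0.5,-0.3,-9.8,0,0,0,0,0.5]'

```text
time: 10.05
tcp_pos: [0.5602, -0.0222, 0.0064]
ee_rot: [1.0, -0.015, 0.0, 0.0]
force: [0.0, 1.7, 0.6]
grip_width: 0.0426
```

Call:
move_arm --targets '[0,-0.2,0,0,0,0,0.5,0,-0.4,0,0,0,0,0.5,0,-0.6,0,0,0,0,0.5,0,-0.7,0,0,0,0,0.5,0,-0.8,0,0,0,0,0.5,0,-0.8,0,0,0,0,0.5]'

```text
time: 10.65
tcp_pos: [0.56, -0.0296, 0.0063]
ee_rot: [1.0, -0.015, -0.0, 0.0]
force: [-0.3, 1.7, 1.0]
grip_width: 0.043
```

Call:
move_arm --targets '[0,-0.1,0,0,0,0,0.5,0,-0.2,0,0,0,0,0.5,0,-0.3,0,0,0,0,0.5,0,-0.4,0,0,0,0,0.5,0,-0.4,0,0,0,0,0.5]'

```text
time: 11.15
tcp_pos: [0.56, -0.0323, 0.0063]
ee_rot: [1.0, -0.015, -0.0, -0.001]
force: [-0.4, 4.8, 1.7]
grip_width: 0.0424
```

Call:
move_arm --targets '[0,-0.1,0,0,0,0,0.5,0,-0.2,0,0,0,0,0.5,0,-0.2,0,0,0,0,0.5]'

```text
time: 11.45
tcp_pos: [0.56, -0.0324, 0.0063]
ee_rot: [1.0, -0.014, -0.0, -0.002]
force: [0.9, 9.6, 1.8]
grip_width: 0.0427
```

Force climbed from 1.7 to 9.6 N with the TCP stalled at y=-0.0324, so the tray is against the stop. I'll back off, lift, shut the fingers and check.

Call:
move_arm --targets '[0,1,0,0,0,0,0.5,0,2.5,0,0,0,0,0.5,0,4,0,0,0,0,0.5,0,4,4,0,0,0,0.5,0,6,8,0,0,0,0.2,0,8,12,0,0,0,0,0,12,12,0,0,0,0,-1,16,12,0,0,8,0,-5,16,12,0,0,16,0,-9,14,12,0,0,24,0,-11,12,12,0,0,32,0,-11,10,12,0,0,40,0,-11,8,12,0,0,48,0,-11,6,12,0,0,56,0,-11,4,12,0,0,64,0,-11,4,12,0,0,72,0,-11,4,12,0,0,80,0,-11,4,12,0,0,88,0,-11,4,12,0,0,96,0,-11,4,12,0,0,104,0]'

```text
time: 13.45
tcp_pos: [0.4499, 0.0052, 0.1262]
ee_rot: [0.625, 0.781, -0.0, 0.0]
force: [-0.9, -0.1, -1.0]
grip_width: 0.0003
```

```bash
python3 - <<'E'
from h import *
import pickle
s=read_state(); t=cam('top'); w=cam('wrist'); pickle.dump((s,w,t),open('c5.pkl','wb'))
print(s['time'],s['tcp_pos'],s['ee_rot'],s['joint_positions'],s['grip_width']); blue(w,s)
a=cv2.resize(t['image'][140:225,200:320],None,fx=4.5,fy=4.5); 
b=w['image']; b=cv2.resize(b,(0,0),fx=.95,fy=.95)
o=np.zeros((383+0,800,3),np.uint8); o=np.zeros((600,800,3),np.uint8); o[:b.shape[0],:b.shape[1]]=b
a=cv2.resize(t['image'][140:225,215:320],None,fx=2.7,fy=2.7); o[366:366+a.shape[0],490:490+a.shape[1]]=a
save(o,'w5.png')
E
```

```text
13.45 [0.44990578 0.00516392 0.1262028 ] [ 6.24930001e-01  7.80680781e-01 -9.86663155e-05  4.86376516e-05] [-0.21798537  0.28833898  0.1515559   2.17260056 -0.06757911  0.68496323
  1.7712832 ] 0.0003112562939380241
blue 11159 [384.9 204.6] [151.5 113.1] 72.63
blue 982 [542.2 -56.6] [26.6 63.5] 87.57
```

View pics/w5.png

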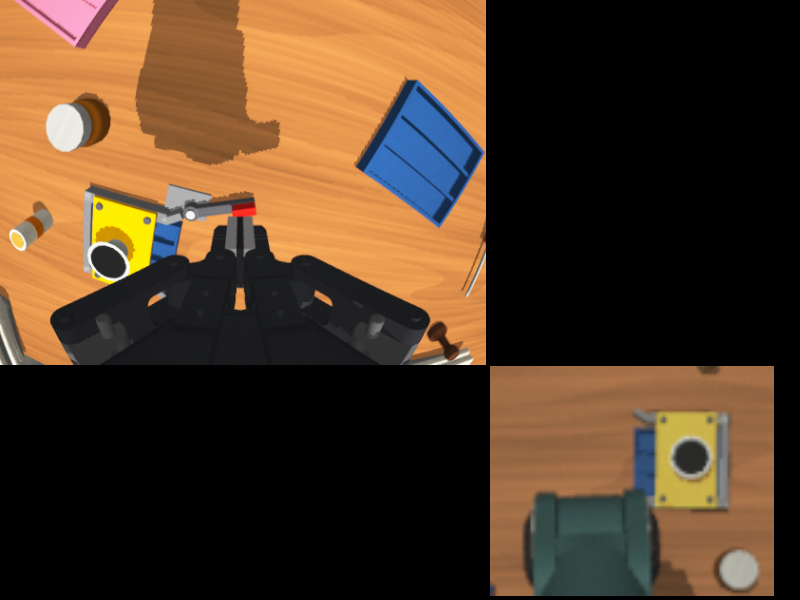

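Wrist view: latch pivot at (190,214) and red tab at (245,210), both in the 0.95x picture. In the top inset the tray's rear sticks out about 24 mm from the deck edge (25 expected when home). Now measuring the latch.

```bash
python3 - <<'E'
from h import *
import pickle
s,w,t=pickle.load(open('c5.pkl','rb'))
h,sa,v=cv2.split(cv2.cvtColor(w['image'],cv2.COLOR_RGB2HSV))
m=(((h<5)|(h>175))&(sa>190)&(v>90)).astype(np.uint8); m[:, :200]=0; m[:190]=0; m[260:]=0; m[:,300:]=0
vv,uu=np.nonzero(m); print(len(uu),uu.mean(),vv.mean(),uu.min(),uu.max(),vv.min(),vv.max())
br=v[vv,uu]>200
for z,k in ((.031,br),(.031,~br)):
  if k.sum(): P=wristworld(w,s,uu[k],vv[k],z)*1000; print(k.sum(),P.mean(0),cv2.minAreaRect(P[:,:2].astype(np.float32)))
p=wristworld(w,s,[190/.95],[214/.95],.02)*1000; print('pivot',p)
E
```

```text
306 256.48366013071893 220.62091503267973 245 268 213 227
176 [479.0321028  15.4266164  31.       ] ((479.329833984375, 15.242476463317871), (7.3646559715271, 20.999013900756836), 20.856435775756836)
130 [473.21971053  13.38961924  31.        ] ((473.2457275390625, 13.314802169799805), (5.20158052444458, 20.008926391601562), 21.383434295654297)
pivot [[497.55053453 -34.24144557  20.        ]]
```

Call:
move_arm --targets '[0,0,-4,0,0,8.5,0,0,0,-8,0,0,9,0,0,0,-10.5,0,0,9,0,0,0,-11.6,0,0,9,0,0,0,-11.6,0,0,9,0]'

```text
time: 14.05
tcp_pos: [0.4491, 0.0046, 0.0092]
ee_rot: [0.565, 0.825, -0.001, -0.001]
force: [-0.0, -0.0, 0.4]
grip_width: 0.0004
```

```bash
python3 - <<'E'
import numpy as np
from h import *
s=read_state(); print(s['tcp_pos'],s['ee_rot'],s['force'])
p=np.array([49.8,-3.33]); c0=np.array([45.0,.45])
for f in list(np.arange(111.4,-4,-7.5))+[-1.6,-3]:
    a=np.radians(f); c=p+5.3*np.array([np.cos(a),np.sin(a)])-1.6*np.array([np.sin(a),-np.cos(a)])
    print((c-c0).round(1).tolist(), round(f-111.4,1))
E
```

```text
[0.44911105 0.00462219 0.009221  ] [ 0.56504774  0.82505697 -0.00102169 -0.00100127] [-0.04542932 -0.04952603  0.36522697]
[1.4, 0.6] 0.0
[2.0, 1.0] -7.5
[2.6, 1.3] -15.0
[3.3, 1.5] -22.5
[4.0, 1.7] -30.0
[4.7, 1.8] -37.5
[5.5, 1.7] -45.0
[6.2, 1.6] -52.5
[6.9, 1.4] -60.0
[7.5, 1.0] -67.5
[8.1, 0.7] -75.0
[8.7, 0.2] -82.5
[9.2, -0.4] -90.0
[9.6, -1.0] -97.5
[9.9, -1.6] -105.0
[10.1, -2.3] -112.5
[10.1, -2.3] -113.0
[10.2, -2.5] -114.4
```

Call:
move_arm --targets '[0.8,0.3,0,0,0,0,0,1.4,0.6,0,0,0,0,0,2,1,0,0,0,-7.5,0,2.6,1.3,0,0,0,-15,0,3.3,1.5,0,0,0,-22.5,0,4,1.7,0,0,0,-30,0,4.7,1.8,0,0,0,-37.5,0,5.5,1.7,0,0,0,-45,0,6.2,1.6,0,0,0,-52.5,0,6.9,1.4,0,0,0,-60,0]'

```text
time: 15.05
tcp_pos: [0.5202, 0.0197, 0.0116]
ee_rot: [0.903, 0.431, 0.001, -0.0]
force: [-2.0, -0.6, 1.2]
grip_width: 0.0002
```

The tool is pushing the tab with about 2 N. Continuing the arc.

Call:
move_arm --targets '[0.6,-0.4,0,0,0,-7.5,0,1.2,-0.7,0,0,0,-15,0,1.8,-1.2,0,0,0,-22.5,0,2.3,-1.8,0,0,0,-30,0,2.7,-2.4,0,0,0,-37.5,0,3,-3,0,0,0,-45,0,3.2,-3.6,0,0,0,-51,0,3.2,-3.8,0,0,0,-53,0,3.2,-3.8,0,0,0,-53,0]'

```text
time: 15.95
tcp_pos: [0.552, -0.019, 0.0112]
ee_rot: [1.0, -0.014, 0.001, -0.0]
force: [-0.4, -0.3, -0.2]
grip_width: -0.0002
```

Call:
move_arm --targets '[0,-0.1,0,0,0,0,0,0,-0.2,0,0,0,0,0,0,-0.3,0,0,0,0,0,0,-0.4,0,0,0,0,0,0,-0.4,0,0,0,0,0]'

```text
time: 16.45
tcp_pos: [0.5517, -0.0193, 0.0109]
ee_rot: [1.0, -0.013, 0.0, -0.003]
force: [0.4, 10.1, 4.2]
grip_width: 0.0
```

Hard stop at y=-0.0193 with 10 N, so the latch is shut. Backing off and looking.

Call:
move_arm --targets '[0,1,0,0,0,0,0,0,3,0,0,0,0,0,0,5,0,0,0,0,0,0,5,5,0,0,0,0,0,8,10,0,0,0,0,0,12,14,0,0,0,0,-4,17,14,0,0,0,0,-8,22,14,0,0,0,0,-10,26,14,0,0,0,0,-10,30,14,0,0,0,0,-10,30,14,0,0,0,0,-10,30,14,0,0,0,0,-10,30,14,0,0,0,0,-10,30,14,0,0,0,0]'

```text
time: 17.85
tcp_pos: [0.4515, 0.2746, 0.1503]
ee_rot: [1.0, -0.016, 0.0, 0.0]
force: [-1.0, 0.3, 0.8]
grip_width: 0.0001
```

```bash
python3 - <<'E'
from h import *
s=read_state(); t=cam('top'); print(s['time'],s['tcp_pos'],s['force'])
d=cam('side')
a=cv2.resize(t['image'][140:225,230:335],None,fx=5,fy=5,interpolation=cv2.INTER_CUBIC)
save(a,'t6.png')
save(d['image'],'s6.png',None,1.4)
E
```

```text
17.85 [0.45153133 0.27455218 0.15026087] [-0.9620182   0.2557614   0.76364142]
```

View pics/t6.png

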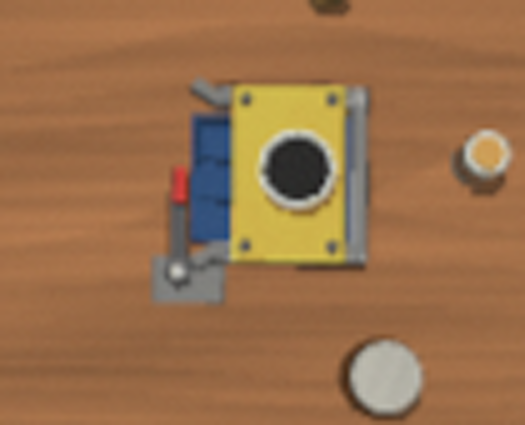

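View pics/s6.png

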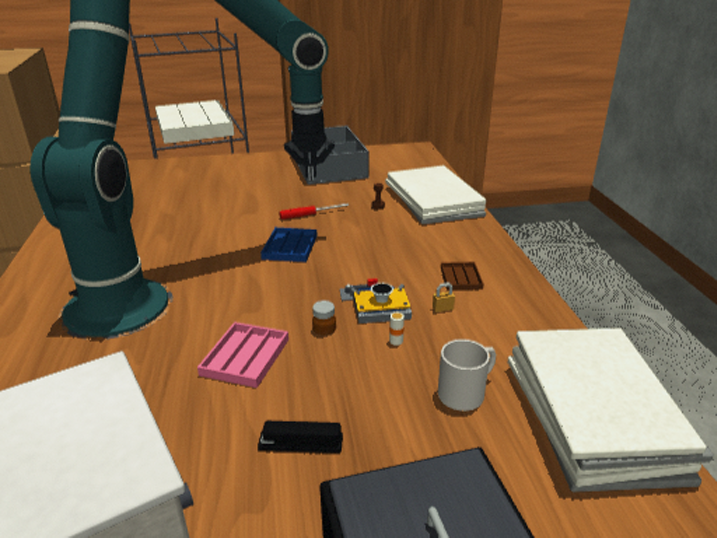

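Top crop: tray home, with its blue front visible against the stop at (350,170). Its rear edge is at x=191 px and its offset is about 2.7 mm (the play is 3 mm). The bar is square across the mouth, with pivot (177,271) and tab (179,185). In the side view the bystanders are standing and the hand is clear.

```bash
python3 -c "
from h import *
print(manip.close_job())"
```

```text
the job is handed in; nothing more can be done
None
```

The tray is home under the bridge, the latch is shut behind it, and the job was handed in after about 18 s of the 67 s allowed.

- **What I did:** I pushed the small blue tray about 33 mm sideways onto the station's centre line, which also squared it. I then pushed it from behind with both fingertips until it hit the stop. Last, I swung the red-tabbed latch bar shut along its arc with the closed fingers and moved the hand clear.
- **Tray:** When it reached the stop the force rose from 1.7 N to 9.6 N and the fingertips stopped moving. In the final top view its front is against the stop. It sits about 2–3 mm to the -y side of the centre line, within the 3 mm play and the 6 mm limit.
- **Latch:** It stopped hard at 10 N, and the picture shows the bar parallel to the station's cross axis, so it is shut.
- **Other things:** The bystanders look undisturbed in the last pictures, and the hand is clear of the station. I judged this by eye and did not measure their positions.
- **Disagreement:** The top and wrist cameras differed by about 2 mm, which matches their stated accuracy. No check failed.

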